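Tip the tray and fit the thrust disc in the rover wheel

TASK

Press the thumb tab of the tilting tray down so that the tray tips and the thin steel disc lying in it slides into the tray's pointed corner. Then take the disc from the corner and lay it flat in the round hub recess of the open rover wheel, leaving that wheel where it lies.

Things in the scene. Friction and masses are not known exactly. Their poses are not given: they have to be found in the camera images.
- disc: Plain round steel thrust disc, 44 mm diameter, 3 mm thick, 36 g, loose, lying flat on the tray floor. Origin: centre of its underside; z is its axis. On the wide floor it is too flat to pinch. In the corner it overhangs the tray's tongue by 10 mm on both sides, so fingers go down beside it and pinch it across, along the tray's y.
- tray (a joint): Tilt of the white plastic tray, rad: 0 level (start), grows as the thumb tab goes down, stop at 0.6. Stiff: stays where it is left; 3 N on the tab moves it. Near the stop the disc slides down by itself in about 1 s. Hinge line along the tray's y, 120 mm above the bench, 12 mm below the floor's top. Pan 120 mm wide, 115 long, walls 12 high, slanting to a 50 mm neck at the corner.
- tray_corner (a point): Where the disc's underside centre comes to rest in the tray's pointed corner, on the floor's top, 72 mm from the hinge line; moves with the tray. Axes: x along the tray from its wide back to corner and tab, y across, z up from the floor. Here the floor is a tongue 24 mm wide, 4 thick, no side walls; the neck ends 37 mm before this point, a 10 mm high V fence stops the disc after it.
- tray_tab (a point): Middle of the top of the thumb tab, the flat ribbed plate at the tray's outer end, 40 mm wide, past the V fence; free for pressing 20 mm towards the fence and 27 mm outwards. 53 mm beyond tray_corner along the tray's x, 125 mm from the hinge line; same axes. Starts 132 mm above the bench.
- wheel: Open rover wheel lying flat on the bench: black rubber tyre, 150 mm diameter, 40 mm high, 0.8 kg, loose; in its top a round aluminium hub recess, 82 mm diameter, 12 mm deep (floor 28 mm above the bench). Origin: centre of its underside; z up. The other wheel of this size, with a flat closed face and an axle stub, is not used.
Not all that is in view belongs to the job. Leave any turquoise or yellow look-alike of the disc alone.

How it is judged:
By the outcome, as a careful person would: the job done as asked, in the order asked, and still so for the second after the job is handed in, with the robot touching nothing.
It also fails if it takes over 45 s, if anything falls off the work surface, if the arm or the gripper's body presses on something with over 40 N, if the wrist force passes 120 N, or if a joint passes its speed limit or range.

ROBOT

A 6-joint arm with a two-finger parallel gripper is mounted at the origin on the work surface. World frame = base frame: x ahead of the robot, y to its left, z up, the work surface at z = 0. Lengths are in mm, angles in rad, forces in N, time in s.
With the tool pointing down it reaches from about 375 to 975 mm from the base axis. Payload 3.8 kg.
Tool frame: the origin (TCP) lies at the very end of the fingers, on their centre line; the grasp point (between the pads) lies 19 mm behind it; z points along the fingers, y is the direction in which the jaws open and shut (so a half turn about z gives the same grasp; the last joint's range is limited). The gripper opens to 85 mm and grips with 20 to 120 N. Pads are 22 mm wide; open, the fingers measure 114 mm over their backs; the gripper's body (76 mm by 85 mm) begins 54 mm behind the grasp point. The pads swing forward as they close: fully open they stand 13 mm farther back than shut.
Start: joints at [1.12, 0.264, 1.604, -0, 1.274, -0.037], TCP at [271.409, 618.025, 193.38] pointing down, gripper open.
Joint ranges: [-2.63, 2.63], [-0.94, 2.18], [0.31, 2.57], [-1.31, 4.45], [0, 2.66], [-2.55, 2.55]. Speed limits (rad/s): [2.57, 2.57, 3.14, 3.14, 3.14, 3.14].

INTERFACE

Orientations are given as a unit quaternion [x, y, z, w].
In Python, from station import robot gives the robot as it stands.
- The arm moves only by the tool step_arm, never from a script. Its argument "series" is a list of rows, each a list of 3 entries, a list of its own where there are three numbers: the opening, from 0 (shut) to 1 (fully open), then the shift along the tool's x, y, z in mm, then the turn about the tool's z in degrees. A call has 1 to 8 rows; each row is the pose to reach, as a shift and turn from the pose commanded when the call began, along the tool's axes at that moment; what a row does not reach only later rows make up. A row lasts 1/12 s, in which the tool goes at most 41.7 mm and 7.16 degrees, less where a joint would pass 70% of its speed; a pose out of reach is approached as far as the arm can. A call with a gripper value outside its range is refused whole. The fingers move at their own pace and stop on an object; "force" is the grip in N (left out, the last holds). Time passes only in rows, so rows that repeat a pose let the fingers close. It gives the time, the measured TCP pose, the force and the opening at its end, in the units of the state.
- robot.get_obs(): the state, without advancing time (a new reading comes with each control period).
- robot.get_image(name): name is "side" or "top"; returns a dict with "image" (384x512x3 uint8, blue, green, red), "depth" (384x512 float32, mm along the optical axis (not along the pixel's ray), 0 where there is no reading), "fx", "fy", "cx", "cy" (pixels), "R" (3x3) and "t" (3): a world point X has camera coordinates R X + t. Camera axes: x right, y down, z forward; pixel columns grow to the right and rows downward; lengths in mm; the calibration is good to about 2 mm. A picture is of the moment at which its call begins.
- robot.close_job(): hands the job in, once; it reports no verdict.
The state is a dict: "time": time; "joints": joint angles; "joint_vel": joint speeds; "joint_torque": joint torques, N m; "eef_pos": TCP position; "tool_rot": TCP orientation; "wrist_force": force on the tool from outside, world axes, zero at the start; "moment": the same for the moment, N m; "gripper_width": finger opening in mm.
Only numpy, scipy, OpenCV 4.12 (cv2) and the standard library are available. Lean on these libraries where they do the work, as an engineer would, in place of code of your own. Each camera call takes 0.05 s, during which the arm holds its last target. There are 200 camera calls.

## Working session

There is one attempt and no reset: what is moved stays moved. The work goes in short steps, Python scripts to look and compute and a tool call to move; the robot and the scene stay as the last step left them, time stands still between calls to the robot, and variables do not carry over. Pictures are saved under pics/ and viewed, about 8 in all and at most 12, crops included, and the job is handed in when it is done.

Besides the shell and the picture viewer there is one more tool, called by a JSON object that holds its "name" and its "arguments", one argument or row to a line. step_arm: Moves the arm, as the interface text tells. Its arguments: {"type":"object","properties":{"series":{"type":"array","items":{"type":"array"}},"force":{"type":"number"}},"required":["series"]}

```bash
mkdir -p pics
cat > h.py <<'E'
from station import robot
import numpy as np, cv2
def cap(name,tag):
    d=robot.get_image(name); cv2.imwrite(f'pics/{tag}.png',d['image']); np.savez(f'pics/{tag}.npz',**d); return d
def ray(d,u,v,z):
    R=np.array(d['R']);t=np.array(d['t']);c=-R.T@t
    r=R.T@np.array([(u-d['cx'])/d['fx'],(v-d['cy'])/d['fy'],1.]); return c+r*(z-c[2])/r[2]
def pt(d,u,v):
    R=np.array(d['R']);t=np.array(d['t']);z=d['depth'][int(v),int(u)]
    return R.T@(np.array([(u-d['cx'])/d['fx']*z,(v-d['cy'])/d['fy']*z,z])-t)
def cloud(d):
    z=d['depth'];v,u=np.mgrid[:z.shape[0],:z.shape[1]]
    P=np.stack([(u-d['cx'])/d['fx']*z,(v-d['cy'])/d['fy']*z,z],-1)-np.array(d['t'])
    return P@np.array(d['R'])
def proj(d,X):
    c=np.array(d['R'])@X+np.array(d['t']);return d['fx']*c[0]/c[2]+d['cx'],d['fy']*c[1]/c[2]+d['cy']
E
python3 - <<'E'
from h import *
a=cap('top','t0');b=cap('side','s0')
cv2.imwrite('pics/ts0.png',cv2.resize(np.vstack([a['image'],b['image']]),(400,600)) )
for d in(a,b): print(-np.array(d['R']).T@d['t'],d['fx'],d['cx'],d['cy'])
print(robot.get_obs())
E
```

```text
[ 452.60367506  -57.71088    1151.31476543] 473.96508395842255 255.51418934358458 196.16266878204513
[ 243.81857661 -606.3055821   561.5603134 ] 352.8925601340845 255.7451527986853 184.24318208282816
{'time': 0.1, 'joints': array([ 1.12013942e+00,  2.64682867e-01,  1.60524224e+00, -4.02298720e-06,
        1.27371661e+00, -3.69182650e-02]), 'joint_vel': array([ 0.00133779, -0.00082855, -0.00283348, -0.00011053,  0.00045005,
       -0.00077805]), 'joint_torque': array([-1.69444334e-04, -5.16706109e+01, -3.68590558e+01, -4.81745246e-05,
        6.35189572e-03,  1.01823505e-05]), 'eef_pos': array([271.0635218 , 617.369041  , 192.18061418]), 'tool_rot': array([ 2.05396295e-01,  9.78678350e-01, -9.94701004e-04, -2.45435446e-04]), 'wrist_force': array([-0.51671262,  0.08944203, -1.06896987]), 'moment': array([ 0.02356456, -0.01297983, -0.01955801]), 'gripper_width': 85.49497237785515}
```

View pics/t0.png

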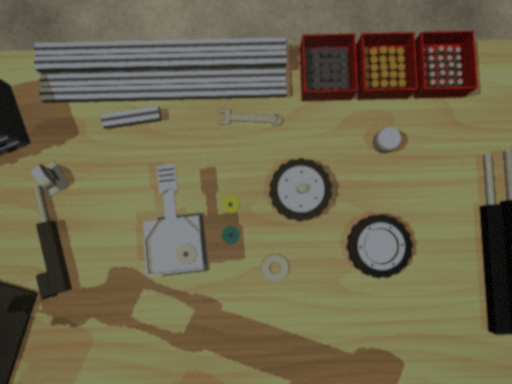

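View pics/s0.png

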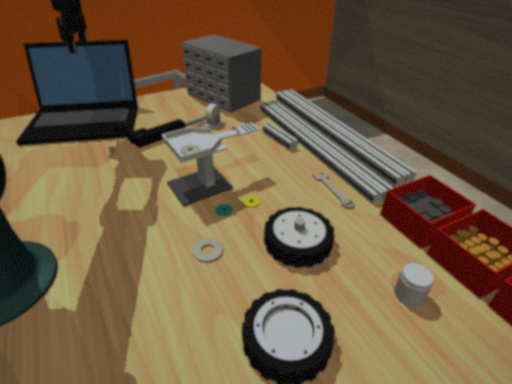

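The top picture shows the tray pan at (175,243), with its tab at (167,175) and a disc in it at (186,254). There are look-alikes: a yellow one at (231,204), a turquoise one at (231,235), and a pale ring on the bench at (275,267). The wheel at (301,188) has a stub, so it isn't used. The wheel at (380,245) has an open recess, so it is the target. I'll measure these and check them in one crop.

Run:
```python
from h import *
a=dict(np.load('pics/t0.npz'));b=dict(np.load('pics/s0.npz'))
im=a['image']
c1=cv2.resize(im[155:285,130:300],None,fx=4,fy=4,interpolation=cv2.INTER_CUBIC)[:, :480]
c2=cv2.resize(im[205:285,340:420],None,fx=4,fy=4,interpolation=cv2.INTER_CUBIC)
c=np.zeros((520,800,3),np.uint8);c[:,:480]=c1;c[:320,480:]=c2
cv2.imwrite('pics/c0.png',c)
for d,n,pts in((a,'top',[(167,170),(167,185),(170,210),(150,225),(200,225),(150,265),(200,265),(175,235),(186,254),(380,245),(380,218),(275,267)]),):
    for p in pts: print(n,p,pt(d,*p).round(0))
P=cloud(a)
# tray: points high 110..150
m=((P[...,2]>112)&(P[...,2]<160)&(a['depth']>0)).astype(np.uint8)
m[:, :130]=0;m[:,220:]=0
n,l,s,ce=cv2.connectedComponentsWithStats(m);print(s)
k=1+np.argmax(s[1:,4]);Q=P[l==k];print(Q.min(0),Q.max(0))
np.save('pics/tray.npy',Q)
# wheel tyre ring: z 30..48
m=((P[...,2]>33)&(P[...,2]<50)).astype(np.uint8);m[:,:335]=0;m[:,425:]=0;m[:205]=0;m[290:]=0
cs,_=cv2.findContours(m,cv2.RETR_CCOMP,cv2.CHAIN_APPROX_NONE)
for q in cs:
    if len(q)>60:
        (u,v),r=cv2.minEnclosingCircle(q);e=cv2.fitEllipse(q);print(u,v,r,e,ray(a,*e[0],40))
# rim of white hub
g=cv2.cvtColor(im,cv2.COLOR_BGR2GRAY)[205:290,340:420]
m=(g>110).astype(np.uint8);cs,_=cv2.findContours(m,0,2)
```

```text
top (167, 170) [613. 132. 136.]
top (167, 185) [581. 132. 135.]
top (170, 210) [526. 126. 137.]
top (150, 225) [495. 170. 132.]
top (200, 225) [498.  76.  15.]
top (150, 265) [410. 169. 134.]
top (200, 265) [408.  63. 132.]
top (175, 235) [473. 115. 135.]
top (186, 254) [432.  92. 139.]
top (380, 245) [ 441. -349.   28.]
top (380, 218) [ 503. -348.   45.]
top (275, 267) [ 393. -102.   -0.]
[[     0      0    512    384 192685]
 [   143    165     61    111   3923]]
[389.74448928  55.23447649 127.42826969] [624.80151087 184.52100689 150.37983958]
380.3607482910156 246.06455993652344 32.532352447509766 ((380.3749694824219, 246.2090301513672), (61.53146743774414, 63.12957763671875), 130.9214324951172) [ 437.93039018 -346.97148258   40.        ]
380.5 246.0 18.82162857055664 ((380.4800720214844, 246.13462829589844), (35.05687713623047, 36.6219596862793), 166.08761596679688) [ 438.09731175 -347.22457797   40.        ]
```

View pics/c0.png

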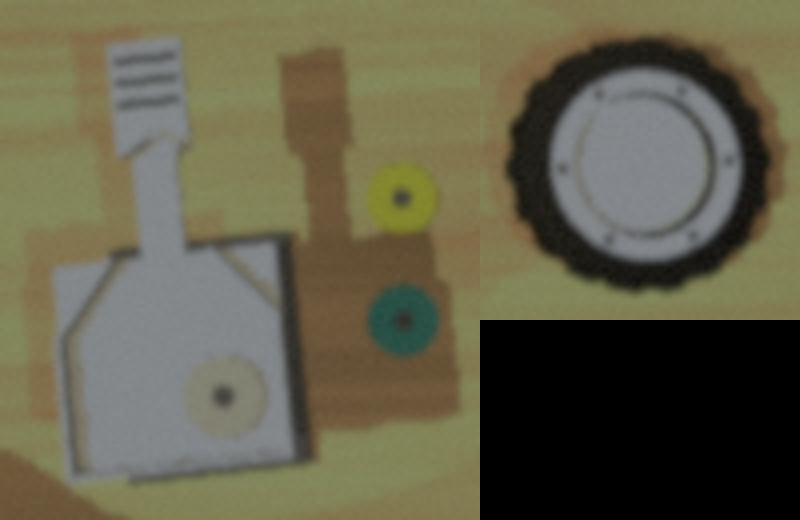

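The crop confirms the choices. The disc in the tray at (186,254) is grey-beige and sits on the white floor. The turquoise and yellow ones lie on the bench, and the open wheel has a plain recess. Next is the tray axis.

Run:
```python
from h import *
from scipy.spatial.transform import Rotation as Ro
a=dict(np.load('pics/t0.npz'));im=a['image'].astype(int)
P=cloud(a)
hsv=cv2.cvtColor(a['image'],cv2.COLOR_BGR2HSV)
m=(hsv[...,1]<60)&(hsv[...,2]>85)
mid=[]
for v in range(160,215):
    u=np.where(m[v,150:190])[0]+150
    if len(u)<6: continue
    l,r=ray(a,u.min()-.5,v,132),ray(a,u.max()+.5,v,132)
    mid.append((*((l+r)/2)[:2],l[1]-r[1]))
mid=np.array(mid);print(mid.round(1)[::3])
mm=mid[(mid[:,2]<48)];k=np.polyfit(mm[:,0],mm[:,1],1);th=np.arctan(k[0]);ax=np.array([np.cos(th),np.sin(th)])
print('yaw deg',np.degrees(th),k)
# extents along axis from white mask
w=m.copy();w[:,:135]=0;w[:,215:]=0;w[:155]=0;w[285:]=0
vv,uu=np.where(w);Q=np.array([ray(a,u,v,132)[:2] for u,v in zip(uu,vv)])
s=Q@ax;t=Q@np.array([-ax[1],ax[0]]);t0=np.polyval(k,0)*ax[0]
print('s',np.percentile(s,[0,.2,99.8,100]),'t',np.percentile(t,[.2,99.8]),t0)
o=robot.get_obs();R=Ro.from_quat(o['tool_rot']).as_matrix();print(R.round(3),o['eef_pos'])
print(np.degrees(np.arctan2(R[1,1],R[0,1])))
```

```text
[[627.  124.9  17.4]
 [620.6 135.8  43.5]
 [614.  134.7  41.3]
 [607.4 134.7  41.3]
 [600.8 133.7  43.4]
 [594.3 133.7  43.4]
 [587.7 132.6  41.2]
 [581.1 131.6  43.3]
 [574.6 131.6  43.3]
 [568.  131.6  43.3]
 [561.5 132.7  32.4]
 [554.9 129.5  25.9]
 [548.4 128.5  28.1]
 [541.9 128.5  28.1]
 [535.4 127.4  25.9]
 [528.9 127.5  25.9]
 [522.4 126.4  28. ]]
yaw deg 4.053507983489457 [7.08653305e-02 9.04969197e+01]
s [397.18476938 398.05707459 633.77076047 634.96140129] t [ 28.35357475 151.39007884] 90.27053893673391
[[-0.916  0.402 -0.001]
 [ 0.402  0.916 -0.002]
 [ 0.    -0.002 -1.   ]] [271.0635218  617.369041   192.18061418]
66.29459401893389
```

```bash
cat >> h.py <<'E'
from scipy.spatial.transform import Rotation as Ro
def rel(target,ang=None):
    o=robot.get_obs();R=Ro.from_quat(o['tool_rot']).as_matrix()
    w=np.degrees(np.arctan2(R[1,1],R[0,1]))
    print('t',o['time'],'pos',o['eef_pos'].round(1),'tooly',w.round(1),'F',o['wrist_force'].round(1),'W',o['gripper_width'].round(1))
    print('shift',(R.T@(np.array(target)-o['eef_pos'])).round(1),'turn',None if ang is None else -(ang-w))
E
python3 - <<'E'
from h import *
rel([597,134,185],95.2)
b=dict(np.load('pics/s0.npz'));a=dict(np.load('pics/t0.npz'))
A=np.array([271,618]);B=np.array([597,134]);n=(B-A)/np.linalg.norm(B-A)
for d in(a,b):
    P=cloud(d)[d['depth']>0].reshape(-1,3);r=P[:,:2]-A;s=r@n;t=r@[-n[1],n[0]]
    for s0 in range(-50,640,60):
        k=(s>s0)&(s<s0+60)&(abs(t)<70);print(s0,k.sum(),P[k,2].max().round() if k.any() else None,end=' | ')
    print()
E
```

```text
Traceback (most recent call last):
  File "h.py", line 21, in rel
    print('t',o['time'],'pos',o['eef_pos'].round(1),'tooly',w.round(1),'F',o['wrist_force'].round(1),'W',o['gripper_width'].round(1))
                                                                                                         ^^^^^^^^^^^^^^^^^^^^^^^^
AttributeError: 'float' object has no attribute 'round'
```

```bash
sed -i "s/o\['gripper_width'\].round(1)/round(o['gripper_width'],1)/" h.py
python3 - <<'E'
from h import *
rel([597,134,185],95.2)
b=dict(np.load('pics/s0.npz'));a=dict(np.load('pics/t0.npz'))
A=np.array([271,618]);B=np.array([597,134]);n=(B-A)/np.linalg.norm(B-A)
for d in(a,b):
    P=cloud(d)[d['depth']>0].reshape(-1,3);r=P[:,:2]-A;s=r@n;t=r@[-n[1],n[0]]
    for s0 in range(-50,640,60):
        k=(s>s0)&(s<s0+60)&(abs(t)<70);print(s0,k.sum(),P[k,2].max().round() if k.any() else None,end=' | ')
    print()
E
```

```text
t 0.1 pos [271.1 617.4 192.2] tooly 66.3 F [-0.5  0.1 -1.1] W 85.5
shift [-492.8 -311.5    7.8] turn -28.90540598106611
-50 0 None | 10 124 25.0 | 70 1142 27.0 | 130 1460 35.0 | 190 1372 43.0 | 250 1755 44.0 | 310 1438 10.0 | 370 1425 9.0 | 430 1205 137.0 | 490 1117 149.0 | 550 1548 146.0 | 610 1382 136.0 | 
-50 694 385.0 | 10 1229 386.0 | 70 419 21.0 | 130 315 31.0 | 190 399 39.0 | 250 556 39.0 | 310 152 3.0 | 370 96 4.0 | 430 188 4.0 | 490 513 144.0 | 550 871 144.0 | 610 660 133.0 |
```

{"name": "step_arm", "arguments": {
  "series": [
    [0, [-493, -311, 0], -29],
    [0, [-493, -311, 0], -29],
    [0, [-493, -311, 0], -29],
    [0, [-493, -311, 0], -29],
    [0, [-493, -311, 0], -29],
    [0, [-493, -311, 0], -29],
    [0, [-493, -311, 0], -29],
    [0, [-493, -311, 0], -29]
  ]
}}

```text
time: 0.77
eef_pos: [457.2, 341.8, 193.0]
tool_rot: [-0.046, 0.999, -0.0, -0.0]
wrist_force: [0.9, 0.1, -1.1]
gripper_width: -0.3
```

```bash
python3 -c "
from h import *
rel([597,134,150],95.2)"
```

```text
t 0.7667 pos [457.2 341.8 193. ] tooly 95.3 F [ 0.9  0.1 -1.1] W -0.3
shift [-120.  -219.8   43. ] turn 0.10583434386137469
```

{"name": "step_arm", "arguments": {
  "series": [
    [0, [-119, -220, 0], 0],
    [0, [-119, -220, 0], 0],
    [0, [-119, -220, 0], 0],
    [0, [-119, -220, 0], 0],
    [0, [-119, -220, 0], 0],
    [0, [-119, -220, 0], 0],
    [0, [-119, -220, 0], 0],
    [0, [-119, -220, 40], 0]
  ]
}}

```text
time: 1.43
eef_pos: [603.4, 134.2, 161.7]
tool_rot: [-0.044, 0.999, 0.001, 0.008]
wrist_force: [1.8, 1.2, 1.8]
gripper_width: -0.1
```

Run:
```python
from h import *
rel([597,134,135],95.2)
a=cap('top','t1');b=cap('side','s1')
c=np.hstack([cv2.resize(a['image'][140:290,120:270],(500,500),interpolation=2),cv2.resize(b['image'][90:215,140:215],(300,500),interpolation=2)])
cv2.imwrite('pics/c1.png',c)
```

```text
t 1.4333 pos [603.4 134.2 161.7] tooly 95.0 F [1.8 1.2 1.8] W -0.1
shift [ 6.9  0.3 26.6] turn -0.16853031708483002
```

View pics/c1.png

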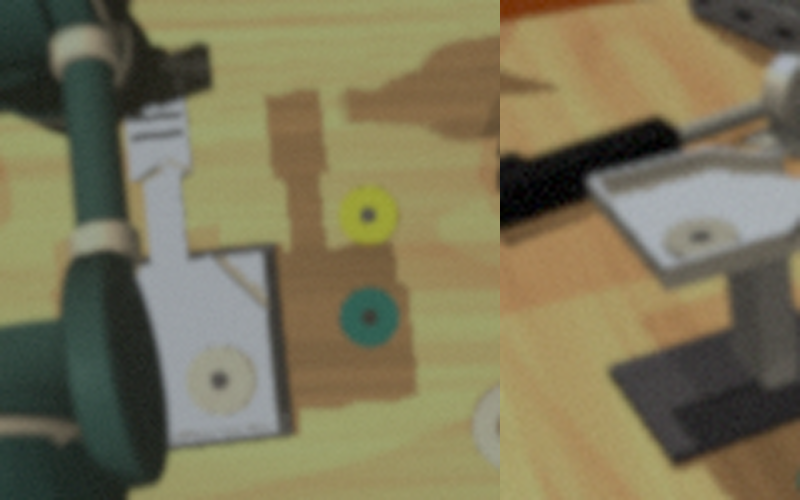

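The top view shows the fingers over the tab (about (150,110) in the crop). The disc has not moved. I'll press down slowly.

{"name": "step_arm", "arguments": {
  "series": [
    [0, [0, 0, 5], 0],
    [0, [0, 0, 12], 0],
    [0, [0, 0, 20], 0],
    [0, [0, 0, 28], 0],
    [0, [0, 0, 36], 0],
    [0, [0, 0, 44], 0],
    [0, [0, 0, 52], 0],
    [0, [0, 0, 60], 0]
  ]
}}

```text
time: 2.2
eef_pos: [595.6, 135.8, 92.7]
tool_rot: [-0.046, 0.999, -0.0, 0.0]
wrist_force: [0.9, 0.3, 2.7]
gripper_width: -0.3
```

{"name": "step_arm", "arguments": {
  "series": [
    [0, [0, 0, 7], 0],
    [0, [0, 0, 14], 0],
    [0, [0, 0, 20], 0],
    [0, [0, 0, 26], 0],
    [0, [0, 0, 31], 0],
    [0, [0, 0, 31], 0]
  ]
}}

```text
time: 2.7
eef_pos: [595.0, 135.5, 61.0]
tool_rot: [-0.046, 0.999, -0.0, -0.001]
wrist_force: [0.7, -0.0, 0.0]
gripper_width: 0.0
```

{"name": "step_arm", "arguments": {
  "series": [
    [0, [0, 0, 3], 0],
    [0, [0, 0, 6], 0],
    [0, [0, 0, 6], 0],
    [0, [0, 0, 6], 0],
    [0, [0, 0, 6], 0],
    [0, [0, 0, 6], 0]
  ]
}}

```text
time: 3.2
eef_pos: [595.3, 135.6, 56.2]
tool_rot: [-0.046, 0.999, -0.0, -0.0]
wrist_force: [0.1, -0.4, -0.1]
gripper_width: -0.1
```

Run:
```python
from h import *
rel([597,134,135],95.2)
a=cap('top','t2');b=cap('side','s2')
c=np.hstack([cv2.resize(a['image'][140:290,120:270],(400,400),interpolation=2),cv2.resize(b['image'][90:215,140:265],(400,400),interpolation=2)])
cv2.imwrite('pics/c2.png',c)
```

```text
t 3.2 pos [595.3 135.6  56.2] tooly 95.3 F [ 0.1 -0.4 -0.1] W -0.1
shift [ -1.5  -1.7 -78.8] turn 0.09036803761685519
```

View pics/c2.png

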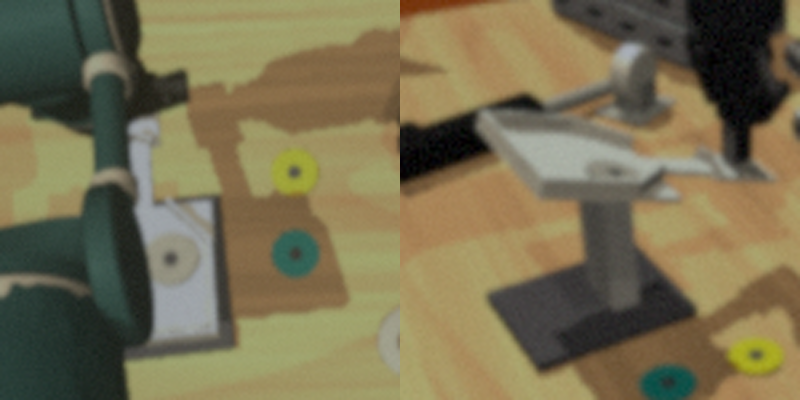

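The tray is tipped, and the disc is sliding (left crop (172,258)). I'll press a little further and wait.

{"name": "step_arm", "arguments": {
  "series": [
    [0, [0, 0, 2], 0],
    [0, [0, 0, 4], 0],
    [0, [0, 0, 5], 0],
    [0, [0, 0, 6], 0],
    [0, [0, 0, 6], 0],
    [0, [0, 0, 6], 0],
    [0, [0, 0, 6], 0],
    [0, [0, 0, 6], 0]
  ]
}}

```text
time: 3.97
eef_pos: [595.6, 135.7, 50.3]
tool_rot: [-0.046, 0.999, 0.0, 0.0]
wrist_force: [0.2, -0.1, 1.2]
gripper_width: 0.2
```

Run:
```python
from h import *
rel([597,134,135],95.2)
a=cap('top','t3');b=cap('side','s3')
c=np.hstack([cv2.resize(a['image'][140:290,120:270],(400,400),interpolation=2),cv2.resize(b['image'][90:215,140:265],(400,400),interpolation=2)])
cv2.imwrite('pics/c3.png',c)
```

```text
t 3.9667 pos [595.6 135.7  50.3] tooly 95.3 F [ 0.2 -0.1  1.2] W 0.2
shift [ -1.2  -1.8 -84.7] turn 0.0918001889024822
```

View pics/c3.png

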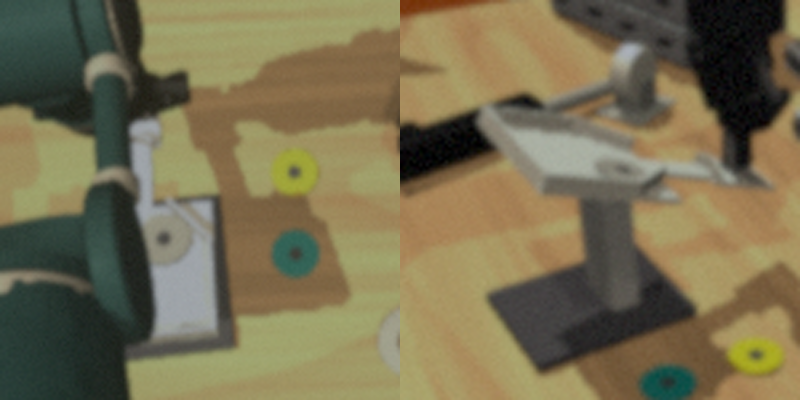

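{"name": "step_arm", "arguments": {
  "series": [
    [0, [0, 0, 2], 0],
    [0, [0, 0, 3], 0],
    [0, [0, 0, 3], 0],
    [0, [0, 0, 3], 0],
    [0, [0, 0, 3], 0],
    [0, [0, 0, 3], 0],
    [0, [0, 0, 3], 0],
    [0, [0, 0, 3], 0]
  ]
}}

```text
time: 4.73
eef_pos: [595.5, 135.6, 47.2]
tool_rot: [-0.046, 0.999, -0.0, -0.0]
wrist_force: [0.7, -0.2, 0.2]
gripper_width: -0.0
```

```bash
cat >> h.py <<'E'
def tray(d):
    P=cloud(d);H=np.array([472.5,122.4]);x=np.array([.996,.0906]);r=P[...,:2]-H
    s=r@x;t=r@np.array([-x[1],x[0]]);k=(d['depth']>0)&(s>-60)&(s<20)&(abs(t)<45)&(P[...,2]>90)&(P[...,2]<200)
    p=np.polyfit(s[k],P[...,2][k],1);r2=P[...,2]-np.polyval(p,s);k&=abs(r2)<4;p=np.polyfit(s[k],P[...,2][k],1);print('n',k.sum(),'tilt',-np.arctan(p[0]),'z at hinge',p[1])
E
python3 - <<'E'
from h import *
rel([597,134,135],95.2)
a=cap('top','t4');b=cap('side','s4');tray(a);tray(b)
for n in('t2','t3'): tray(dict(np.load(f'pics/{n}.npz')))
P=cloud(b)
c=np.hstack([cv2.resize(a['image'][140:290,120:270],(400,400),interpolation=2),cv2.resize(b['image'][90:215,140:265],(400,400),interpolation=2)])
cv2.imwrite('pics/c4.png',c)
E
```

```text
t 4.7333 pos [595.5 135.6  47.2] tooly 95.3 F [ 0.7 -0.2  0.2] W -0.0
shift [ -1.4  -1.8 -87.8] turn 0.09221132019152378
n 592 tilt 0.3531900305783849 z at hinge 137.1294403681412
n 32 tilt 0.46735140460857977 z at hinge 129.5161532724277
n 600 tilt 0.2789684780122112 z at hinge 137.07340197718543
n 607 tilt 0.3320138228691554 z at hinge 136.91846520810583
```

View pics/c4.png

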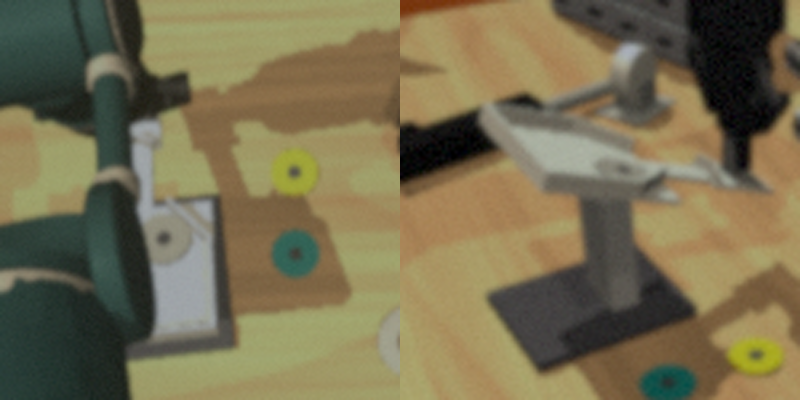

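```bash
cat >> h.py <<'E'
def tp(s,t,h,q):
    x=np.array([.996,.0906,0]);y=np.array([-.0906,.996,0]);H=np.array([472.5,122.4,120])
    return H+x*(s*np.cos(q)+(12+h)*np.sin(q))+y*t+np.array([0,0,1])*(-s*np.sin(q)+(12+h)*np.cos(q))
E
python3 - <<'E'
from h import *
a=dict(np.load('pics/t4.npz'));b=dict(np.load('pics/s4.npz'))
f=lambda d,X,o,k:(np.array(proj(d,X))-o)*k
for q in(0,.3,.4,.5,.6):
    print(q,*[f(b,tp(s,t,h,q),[140,90],3.2).round() for s,t,h in((152,-20,0),(152,20,0),(-80,-60,12),(-80,60,12),(35,-25,12))])
for u,v in((762,186),(765,190),(480,112),(545,190),(482,120)):
    X=pt(b,140+u/3.2,90+v/3.2);print(u,v,X.round())
print(b['depth'][130:150,355-0:356].ravel()[:3])
P=cloud(b);H=np.array([472.5,122.4])
x=np.array([.996,.0906]);s=(P[...,:2]-H)@x;t=(P[...,:2]-H)@np.array([-x[1],x[0]])
k=(b['depth']>0)&(abs(t)<70)&(s>-100)&(s<170)&(P[...,2]>30)&(P[...,2]<190)
for s0 in range(-100,170,15):
    kk=k&(s>s0)&(s<s0+15);print(s0,kk.sum(),np.percentile(P[...,2][kk],[10,50,90]).round() if kk.any() else '')
E
```

```text
0 [379. 123.] [353. 104.] [127. 214.] [ 66. 142.] [252. 150.]
0.3 [375. 173.] [350. 153.] [138. 181.] [ 75. 111.] [260. 161.]
0.4 [371. 190.] [346. 169.] [144. 171.] [ 80. 102.] [261. 165.]
0.5 [365. 206.] [341. 185.] [150. 161.] [86. 93.] [262. 170.]
0.6 [358. 222.] [334. 201.] [158. 151.] [93. 84.] [263. 175.]
762 186 [934. -11.  60.]
765 190 [930. -19.  61.]
480 112 [820. 265.  29.]
545 190 [809. 129.  14.]
482 120 [813. 250.  29.]
[2763.385  2769.597  1050.1735]
-100 0 
-85 3 [160. 160. 161.]
-70 232 [160. 167. 173.]
-55 128 [151. 155. 165.]
-40 158 [145. 149. 159.]
-25 350 [ 45. 100. 148.]
-10 313 [ 47. 109. 141.]
5 206 [ 54. 129. 138.]
20 129 [120. 125. 133.]
35 39 [116. 119. 130.]
50 24 [105. 108. 111.]
65 25 [100. 102. 105.]
80 52 [ 95.  98. 103.]
95 177 [ 91. 164. 186.]
110 469 [ 98. 154. 183.]
125 104 [ 77. 135. 178.]
140 11 [71. 73. 74.]
155 0
```

Run:
```python
from h import *
a=dict(np.load('pics/t4.npz'));b=dict(np.load('pics/s4.npz'));s1=dict(np.load('pics/s1.npz'));s0=dict(np.load('pics/s0.npz'))
print('s0 TCP',proj(s0,[271,617,192]),'s1',proj(s1,[603,134,162]),'s4',proj(b,[595.5,135.6,47.2]), proj(b,[595.5,135.6,80]))
c=cv2.resize(b['image'][60:170,180:290],(600,600),interpolation=2)
for z in range(47,130,20):
    p=(np.array(proj(b,[595.5,135.6,z]))-[180,60])*600/110; cv2.circle(c,tuple(int(i) for i in p),3,(0,0,255),-1)
cv2.imwrite('pics/c5.png',c)
```

```text
s0 TCP (np.float64(83.96651589593426), np.float64(67.05306208741246)) s1 (np.float64(247.5925253631271), np.float64(116.82924956465266)) s4 (np.float64(245.10382706344464), np.float64(155.57065305700579)) (np.float64(244.98441548370658), np.float64(145.163901552408))
```

View pics/c5.png

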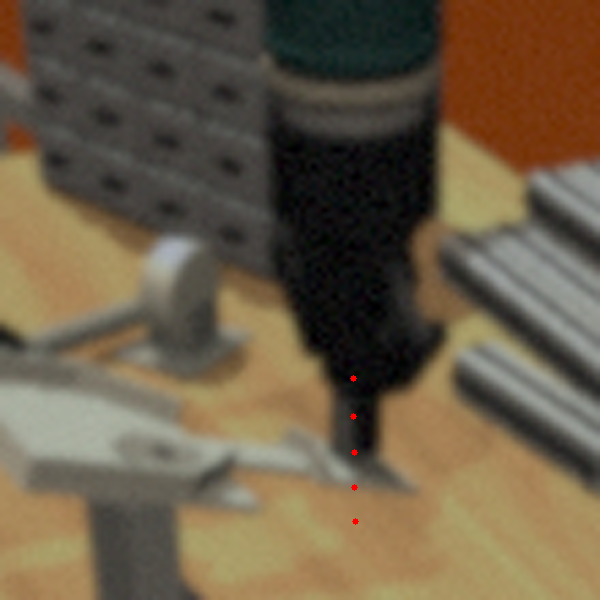

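Run:
```python
from h import *
for n in('s4','s3','s1'):
    b=dict(np.load(f'pics/{n}.npz'));print(n)
    X=[595.5,135.6,60] if n!='s1' else [603.4,134.2,170]
    u=int(proj(b,X)[0])
    for v in range(95,160,3):
        print(v,[pt(b,uu,v).round().astype(int).tolist() for uu in(u-3,u,u+3)])
    if n=='s4':continue
```

```text
s4
95 [[574, 103, 237], [580, 99, 238], [586, 97, 237]]
98 [[575, 105, 229], [581, 102, 229], [587, 99, 229]]
101 [[574, 103, 222], [580, 101, 222], [587, 97, 222]]
104 [[575, 106, 213], [585, 111, 210], [588, 100, 213]]
107 [[584, 127, 196], [585, 111, 202], [588, 100, 205]]
110 [[580, 118, 192], [586, 113, 193], [588, 101, 198]]
113 [[579, 115, 186], [586, 113, 185], [588, 101, 190]]
116 [[579, 116, 177], [585, 112, 177], [587, 98, 183]]
119 [[580, 117, 168], [586, 114, 168], [591, 107, 171]]
122 [[244, -606, 562], [590, 123, 155], [599, 123, 153]]
125 [[581, 120, 150], [587, 116, 151], [586, 97, 160]]
128 [[585, 130, 136], [591, 125, 137], [586, 96, 152]]
131 [[582, 123, 132], [583, 109, 138], [585, 95, 145]]
134 [[583, 127, 121], [589, 121, 122], [598, 122, 120]]
137 [[584, 129, 111], [589, 121, 114], [598, 122, 111]]
140 [[584, 129, 102], [588, 119, 106], [600, 126, 100]]
143 [[583, 128, 94], [589, 122, 95], [601, 127, 90]]
146 [[581, 123, 88], [591, 126, 84], [600, 126, 81]]
149 [[574, 109, 88], [583, 110, 85], [593, 112, 82]]
152 [[628, 226, 0], [636, 222, 0], [644, 216, 1]]
1
[... 1755 characters left out ...]
 419, 0], [749, 416, 0]]
122 [[719, 403, 0], [728, 397, 1], [739, 395, -1]]
125 [[601, 151, 132], [606, 144, 133], [613, 140, 134]]
128 [[592, 133, 133], [601, 134, 131], [607, 128, 132]]
131 [[586, 121, 132], [592, 116, 133], [599, 111, 133]]
134 [[580, 109, 130], [691, 321, 0], [700, 317, 0]]
137 [[673, 306, 1], [683, 303, 0], [691, 298, 1]]
140 [[666, 291, -1], [674, 287, -1], [681, 279, 1]]
143 [[656, 271, 1], [665, 267, 1], [674, 264, 0]]
146 [[649, 256, 0], [655, 247, 3], [667, 251, -2]]
149 [[641, 240, 0], [649, 234, 1], [658, 232, -1]]
152 [[634, 224, 0], [641, 218, 1], [650, 216, 0]]
155 [[626, 208, 0], [633, 201, 2], [642, 199, 1]]
158 [[619, 194, -1], [627, 189, 0], [635, 184, 0]]
```

The side view shows the real fingertip at about z=84 while the state reports 47. That puts the tip roughly 35 mm above the reported TCP. The tray is only at about 0.4 rad and the disc has stopped against the slanted wall, so I'll keep pressing and watch the force.

{"name": "step_arm", "arguments": {
  "series": [
    [0, [0, 0, 4], 0],
    [0, [0, 0, 8], 0],
    [0, [0, 0, 12], 0],
    [0, [0, 0, 16], 0],
    [0, [0, 0, 19], 0],
    [0, [0, 0, 21], 0],
    [0, [0, 0, 22], 0],
    [0, [0, 0, 22], 0]
  ]
}}

```text
time: 5.5
eef_pos: [595.2, 135.6, 24.8]
tool_rot: [-0.046, 0.999, -0.0, -0.0]
wrist_force: [0.5, 0.1, 0.3]
gripper_width: 0.0
```

Run:
```python
from h import *
rel([597,134,135],95.2)
b=cap('side','s5')
P=cloud(b);H=np.array([472.5,122.4])
x=np.array([.996,.0906]);s=(P[...,:2]-H)@x;t=(P[...,:2]-H)@np.array([-x[1],x[0]])
k=(b['depth']>0)&(abs(t)<14)&(P[...,2]>30)&(P[...,2]<190)
for s0 in (-60,-45,-30,-15,0,45,55,65,75,110,120,130,140):
    kk=k&(s>s0)&(s<s0+10);print(s0,kk.sum(),np.percentile(P[...,2][kk],[0,10,50,90]).round() if kk.any() else '')
```

```text
t 5.5 pos [595.2 135.6  24.8] tooly 95.3 F [0.5 0.1 0.3] W 0.0
shift [  -1.6   -1.7 -110.2] turn 0.08747432901512298
-60 31 [173. 175. 180. 183.]
-45 3 [157. 157. 157. 157.]
-30 16 [148. 149. 151. 153.]
-15 134 [ 31.  40.  81. 113.]
0 12 [129. 130. 132. 133.]
45 13 [ 98. 100. 104. 106.]
55 15 [ 92.  96. 100. 102.]
65 11 [87. 89. 94. 96.]
75 13 [81. 83. 88. 90.]
110 149 [ 60.  70.  97. 171.]
120 42 [ 53.  60.  84. 111.]
130 7 [ 50.  50.  53. 112.]
140 0
```

{"name": "step_arm", "arguments": {
  "series": [
    [0, [0, 0, 2], 0],
    [0, [0, 0, 3], 0],
    [0, [0, 0, 4], 0],
    [0, [0, 0, 5], 0],
    [0, [0, 0, 5], 0]
  ]
}}

```text
time: 5.97
eef_pos: [595.7, 135.7, 20.3]
tool_rot: [-0.046, 0.999, 0.0, 0.0]
wrist_force: [0.3, -0.3, 2.0]
gripper_width: 0.2
```

Run:
```python
from h import *
rel([597,134,135],95.2)
```

```text
t 5.9667 pos [595.7 135.7  20.3] tooly 95.3 F [ 0.3 -0.3  2. ] W 0.2
shift [  -1.2   -1.8 -114.7] turn 0.09088773758492152
```

{"name": "step_arm", "arguments": {
  "series": [
    [0, [0, 0, 1], 0],
    [0, [0, 0, 2], 0],
    [0, [0, 0, 3], 0],
    [0, [0, 0, 3], 0]
  ]
}}

```text
time: 6.3
eef_pos: [596.4, 135.8, 17.8]
tool_rot: [-0.046, 0.999, 0.0, 0.001]
wrist_force: [1.3, 0.1, 3.7]
gripper_width: -0.1
```

Run:
```python
from h import *
rel([597,134,135],95.2)
a=cap('top','t6');b=cap('side','s6');tray(a)
c=np.hstack([cv2.resize(a['image'][140:290,120:270],(400,400),interpolation=2),cv2.resize(b['image'][90:215,140:265],(400,400),interpolation=2)])
cv2.imwrite('pics/c6.png',c)
```

```text
t 6.3 pos [596.4 135.8  17.8] tooly 95.3 F [1.3 0.1 3.7] W -0.1
shift [  -0.6   -1.8 -117.1] turn 0.09062890979120652
n 438 tilt 0.6146038396488942 z at hinge 136.71359463508122
```

View pics/c6.png

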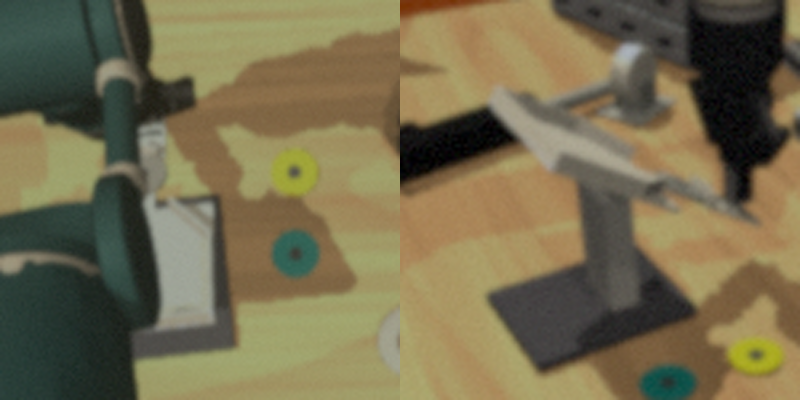

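The disc now rests in the corner (left crop (155,165)), and the tilt reads about 0.61. I'll lift, half open the fingers, and measure the real fingertips by depth.

{"name": "step_arm", "arguments": {
  "series": [
    [0, [0, 0, -40], 0],
    [0, [0, 0, -80], 0],
    [0, [0, 0, -110], 0],
    [0.75, [20, 0, -120], 0],
    [0.75, [58, 2, -120], 0],
    [0.75, [58, 2, -120], 0],
    [0.75, [58, 2, -120], 0],
    [0.75, [58, 2, -120], 0]
  ]
}}

```text
time: 7.07
eef_pos: [536.9, 132.2, 136.7]
tool_rot: [-0.046, 0.999, -0.0, -0.001]
wrist_force: [0.7, -0.9, 0.9]
gripper_width: 60.4
```

Run:
```python
from h import *
rel(tp(72,0,0,.6),95.2);print(tp(72,0,0,.6))
a=cap('top','t7');b=cap('side','s7');tray(a);tray(b)
im=cv2.resize(b['image'][60:180,160:280],(600,600),interpolation=2)
for X in(tp(72,0,3,.6),tp(72,-22,3,.6),tp(72,22,3,.6),tp(94,0,3,.6),tp(50,0,3,.6)):
    p=(np.array(proj(b,X))-[160,60])*5;cv2.circle(im,tuple(int(i) for i in p),2,(0,0,255),-1)
cv2.imwrite('pics/c7.png',im)
P=cloud(b);x=np.array([.996,.0906]);H=np.array([538.4,128.4]);s=(P[...,:2]-H)@x;t=(P[...,:2]-H)@np.array([-x[1],x[0]])
dark=b['image'].max(2)<60
k=(b['depth']>0)&(abs(s)<30)&(abs(t)<70)&(P[...,2]>110)&(P[...,2]<300)&dark
for z in range(110,300,10):
    kk=k&(P[...,2]>=z)&(P[...,2]<z+10)
    if kk.any(): print(z,kk.sum(),'s',np.percentile(s[kk],[5,95]).round(),'t',np.percentile(t[kk],[5,25,75,95]).round())
```

```text
t 7.0667 pos [536.9 132.2 136.7] tooly 95.3 F [ 0.7 -0.9  0.9] W 60.4
shift [-1.2 -3.9 47.4] turn 0.1015724290475788
[538.43507446 128.39770858  89.24976929]
n 893 tilt 0.6154346962610653 z at hinge 136.792840778236
n 67 tilt 0.8293261582893614 z at hinge 115.85487522416761
180 25 s [-11.   9.] t [-22.  35.  37.  37.]
190 56 s [-10.   9.] t [-43. -40.  36.  37.]
200 64 s [-12.   6.] t [-43. -41.  36.  38.]
210 68 s [-12.   9.] t [-43. -41.  36.  39.]
220 63 s [-14.   7.] t [-58. -38.  38.  44.]
230 122 s [-14.   8.] t [-61. -58.  37.  59.]
240 106 s [-18.   7.] t [-62. -56.  29.  61.]
250 143 s [-18.   7.] t [-63. -60.  20.  60.]
260 133 s [-19.   7.] t [-64. -62.  16.  61.]
270 173 s [-21.   8.] t [-65. -63.  12.  61.]
280 176 s [-17.   5.] t [-64. -54.   0.  37.]
290 66 s [-13.   6.] t [-36. -34. -22.  -3.]
```

View pics/c7.png

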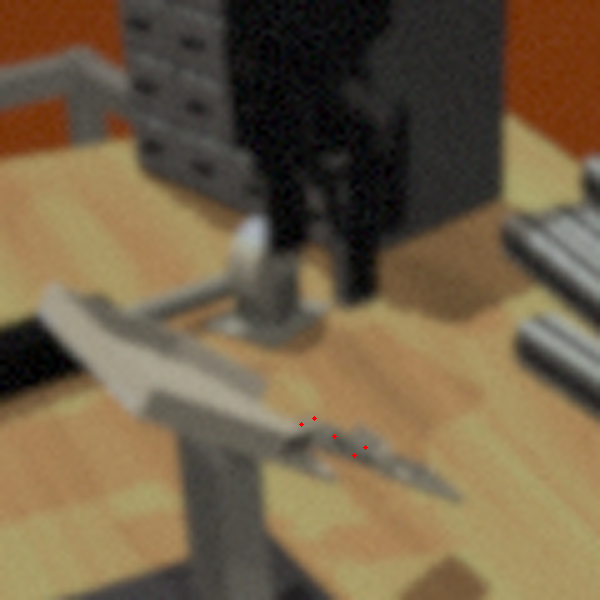

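The crop shows the projected disc points (red, (335,435)) lying on the disc in the corner. The fingertips are at about z=183 with the state reporting 137. I'll descend astride the disc and check by depth before closing.

{"name": "step_arm", "arguments": {
  "series": [
    [0.75, [-1, -4, 0], 0],
    [0.75, [-1, -4, 25], 0],
    [0.75, [-1, -4, 50], 0],
    [0.75, [-1, -4, 75], 0],
    [0.75, [-1, -4, 90], 0],
    [0.75, [-1, -4, 96], 0],
    [0.75, [-1, -4, 96], 0]
  ]
}}

```text
time: 7.75
eef_pos: [537.9, 127.9, 39.2]
tool_rot: [-0.046, 0.999, -0.0, -0.002]
wrist_force: [-0.4, -0.4, -0.4]
gripper_width: 64.1
```

Run:
```python
from h import *
rel(tp(72,0,0,.6),95.2)
b=cap('side','s8')
P=cloud(b);x=np.array([.996,.0906]);H=np.array([538.4,128.4]);s=(P[...,:2]-H)@x;t=(P[...,:2]-H)@np.array([-x[1],x[0]])
dark=b['image'].max(2)<60
k=(b['depth']>0)&(abs(s)<30)&(abs(t)<70)&(P[...,2]>60)&(P[...,2]<160)&dark
for z in range(60,160,6):
    kk=k&(P[...,2]>=z)&(P[...,2]<z+6)
    if kk.any(): print(z,kk.sum(),'s',np.percentile(s[kk],[5,95]).round(),'t',np.percentile(t[kk],[5,25,75,95]).round())
im=cv2.resize(b['image'][90:170,190:270],(600,600),interpolation=2)
cv2.imwrite('pics/c8.png',im)
```

```text
t 7.75 pos [537.9 127.9  39.2] tooly 95.3 F [-0.4 -0.4 -0.4] W 64.1
shift [ -0.3   0.4 -50. ] turn 0.07693736635012272
90 15 s [-9.  4.] t [-46. -45.  31.  33.]
96 21 s [-10.   5.] t [-48. -45.  31.  32.]
102 25 s [-10.   5.] t [-48. -47.  31.  33.]
108 35 s [-11.   6.] t [-47. -45.  31.  33.]
114 25 s [-11.   8.] t [-47. -43.  31.  32.]
120 21 s [-11.   7.] t [-48.  29.  33.  36.]
126 23 s [-13.   5.] t [-60.  -6.  34.  40.]
132 41 s [-14.   9.] t [-65. -62.  32.  52.]
138 45 s [-14.   7.] t [-66. -63. -37.  54.]
144 40 s [-18.   6.] t [-65. -61.  24.  54.]
150 51 s [-18.   3.] t [-67. -62.  21.  55.]
156 42 s [-19.   1.] t [-67. -65.  20.  55.]
```

View pics/c8.png

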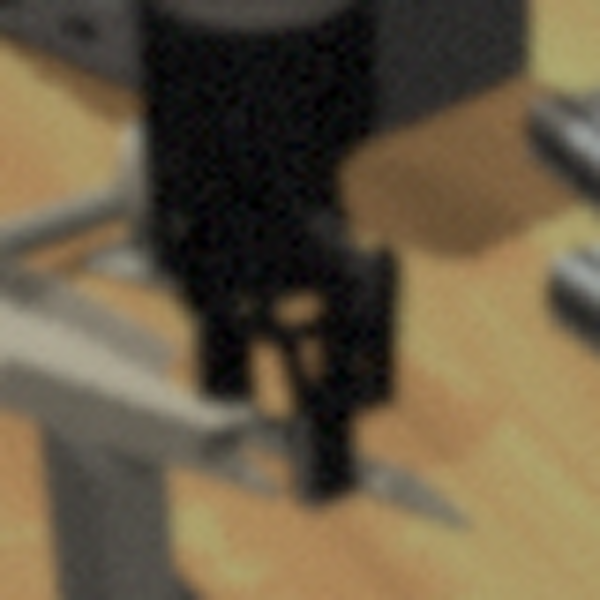

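The fingers stand either side of the disc, with the near tip at (325,490) just at disc level. I'll go 5 mm lower, then close gently.

{"name": "step_arm", "arguments": {
  "series": [
    [0.75, [0, 0, 5], 0],
    [0.75, [0, 0, 5], 0],
    [0, [0, 0, 5], 0],
    [0, [0, 0, 5], 0],
    [0, [0, 0, 5], 0],
    [0, [0, 0, 5], 0],
    [0, [0, 0, 5], 0],
    [0, [0, 0, 5], 0]
  ],
  "force": 30
}}

```text
time: 8.47
eef_pos: [539.9, 128.5, 37.6]
tool_rot: [-0.046, 0.999, 0.0, 0.001]
wrist_force: [-0.2, -0.8, 5.5]
gripper_width: 42.2
```

{"name": "step_arm", "arguments": {
  "series": [
    [0, [0, 0, -3], 0],
    [0, [2, 0, -8], 0],
    [0, [4, 0, -16], 0],
    [0, [4, 0, -28], 0],
    [0, [4, 0, -45], 0],
    [0, [4, 0, -65], 0],
    [0, [4, 0, -85], 0],
    [0, [4, 0, -85], 0]
  ]
}}

```text
time: 9.13
eef_pos: [538.6, 128.8, 127.2]
tool_rot: [-0.046, 0.999, 0.001, 0.004]
wrist_force: [1.0, 0.1, 0.4]
gripper_width: 41.5
```

Run:
```python
from h import *
rel([0,0,0],95.2)
a=cap('top','t9');b=cap('side','s9');tray(a)
P=cloud(b)
c1=cv2.resize(b['image'][70:170,180:280],(400,400),interpolation=2)
c2=cv2.resize(a['image'][155:255,130:230],(400,400),interpolation=2)
cv2.imwrite('pics/c9.png',np.hstack([c1,c2]))
# bright (disc) points between fingers
c=Ro.from_quat(robot.get_obs()['tool_rot']);o=robot.get_obs()['eef_pos']
k=(b['depth']>0)&(abs(P[...,0]-o[0])<35)&(abs(P[...,1]-o[1])<30)&(P[...,2]>o[2]+15)&(P[...,2]<o[2]+80)&(b['image'].max(2)>75)
Q=P[k];print(len(Q),Q.min(0) if len(Q) else '',Q.max(0) if len(Q) else '')
if len(Q)>8:
    A=np.c_[Q[:,:2],np.ones(len(Q))];print(np.linalg.lstsq(A,Q[:,2],rcond=None)[0]);print(Q.mean(0))
# disc at corner?
x=np.array([.996,.0906]);H=np.array([472.5,122.4]);s=(P[...,:2]-H)@x
```

```text
t 9.1333 pos [538.6 128.8 127.2] tooly 95.3 F [1.  0.1 0.4] W 41.5
shift [549.4 -78.7 122.2] turn 0.09615967361020239
n 810 tilt 0.6208376870732742 z at hinge 136.81386448016525
43 [519.5176646   98.88863957 164.06528989] [548.04272719 152.50715661 202.39040724]
[-1.27195766e+00  9.44836761e-02  8.42811478e+02]
[530.01608281 117.74674247 179.77860866]
```

The gripper still reads 41.5 mm after lifting, so it is holding something. I'll carry it towards the wheel and measure the disc there, where the background is clean.

{"name": "step_arm", "arguments": {
  "series": [
    [0, [5, -17, 0], 0],
    [0, [14, -46, 0], 0],
    [0, [23, -76, 0], 0],
    [0, [32, -105, 0], 0],
    [0, [41, -134, 0], 0],
    [0, [50, -163, 0], 0],
    [0, [59, -192, 0], 0],
    [0, [68, -220, 0], 0]
  ]
}}

```text
time: 9.9
eef_pos: [485.8, -98.3, 119.8]
tool_rot: [-0.046, 0.999, 0.0, -0.001]
wrist_force: [0.4, 0.5, -0.2]
gripper_width: 41.9
```

{"name": "step_arm", "arguments": {
  "series": [
    [0, [9, -30, 0], 0],
    [0, [18, -60, 0], 0],
    [0, [27, -90, 0], 0],
    [0, [36, -120, 0], 0],
    [0, [45, -150, 0], 0],
    [0, [54, -180, 0], 0],
    [0, [63, -205, 0], 0],
    [0, [70, -225, 0], 0]
  ]
}}

```text
time: 10.57
eef_pos: [436.9, -329.1, 119.8]
tool_rot: [-0.046, 0.999, 0.001, -0.001]
wrist_force: [-0.8, -0.1, -0.5]
gripper_width: 42.0
```

{"name": "step_arm", "arguments": {
  "series": [
    [0, [5, -19, 0], 0],
    [0, [5, -19, 0], 0],
    [0, [5, -19, 0], 0]
  ]
}}

```text
time: 10.82
eef_pos: [434.2, -347.0, 119.9]
tool_rot: [-0.045, 0.999, 0.001, -0.001]
wrist_force: [0.8, -0.4, -0.8]
gripper_width: 41.6
```

Run:
```python
from h import *
rel([438,-347,127],95.2);o=robot.get_obs();R=Ro.from_quat(o['tool_rot']).as_matrix()
b=cap('side','s10');a=cap('top','t10')
P=cloud(b);L=(P-o['eef_pos'])@R   # tool frame
for nm,d in(('side',b),('top',a)):
    P=cloud(d);L=(P-o['eef_pos'])@R
    k=(d['depth']>0)&(abs(L[...,0])<45)&(abs(L[...,1])<32)&(L[...,2]<-20)&(L[...,2]>-75)
    hsv=cv2.cvtColor(d['image'],cv2.COLOR_BGR2HSV);vv,uu=np.where(k)
    if len(vv)==0: print(nm,'none');continue
    print(nm,len(vv),vv.min(),vv.max(),uu.min(),uu.max(),proj(d,o['eef_pos']-R[:,2]*40))
    K=k&(hsv[...,2]>70)
    if K.sum()>5:
        Q=L[K];print('bright',K.sum(),Q.min(0).round(),Q.max(0).round(),np.median(Q,0).round(1))
        print(np.linalg.lstsq(np.c_[Q[:,:2],np.ones(len(Q))],Q[:,2],rcond=None)[0].round(2))
v0,u0=[int(i) for i in proj(b,o['eef_pos']-R[:,2]*40)][::-1]
for v in range(v0-22,v0+16,2): print(v,' '.join('%3d'%b['image'][v,u].max() for u in range(u0-24,u0+25,2)))
```

```text
t 10.8167 pos [ 434.2 -347.   119.9] tooly 95.2 F [ 0.8 -0.4 -0.8] W 41.6
shift [-3.7 -0.3 -7.1] turn -0.03162858844912364
side 556 250 295 273 302 (np.float64(290.12698897374327), np.float64(278.74994475763685))
bright 244 [ -9. -28. -73.] [ 18.  28. -38.] [ 11.   -1.4 -61.1]
[-5.600e-01  4.000e-02 -5.402e+01]
top 20 239 255 382 397 (np.float64(395.57286243941434), np.float64(248.38257969880186))
bright 11 [-19.  -5. -54.] [-10.  29. -43.] [-17.9   8.3 -45.1]
[  0.13  -0.2  -41.5 ]
256 175 170 146  91  53  38  13  15  11  11  18  15  14  21  11  18  26  23  29  19  16  17   9  23  23
258 174 175 171 128  65  33  18  15  12   7  18  19   9   8  17  20  24  27  20  25  16  19  25  20  18
260 177 175 175 149  74  33  16  23  25  24  22  12  15   8  14  19  17  27  16  18  25  15  17  22  29
262 179 176 176 163  85  31  39  64  63  55  51  38  24  22  19  14  23  21  24  25  25  16  20  19  47
264 185 180 173 161  85  38  83  95  83  79  68  64  58  37  26  23  23  25  26  20  16  14  12  15  40
266 186 186 175 162  87  45 106 122  92  80  80  67  71  66  53  19  16  16  21  43  25  17 
[... 663 characters left out ...]
 188 188 179 176 172 158 127 109  75  61  66  42  21  20  12  20  23  23  19
282 193 196 193 189 187 185 184 187 184 178 178 174 169 146  93  68  72  45  12  18  17  20  12  20  22
284 193 195 193 192 192 187 183 184 180 177 176 174 178 176 120  71  73  49  21  11  15  22  15  30  69
286 191 197 195 193 194 191 184 185 183 178 178 177 173 172 119  70  77  41  23  20  20  19  43  99 157
288 194 194 195 195 189 168 157 146 158 168 158 163 149 137  92  68  70  35  22  12  10  18  95 174 191
290 185 186 185 171 147  85  52  47  73  83  76  81  63  47  56  71  72  37  14  13  35  85 151 188 194
292 121 112 100  74  50  32  23  25  25  28  18  24  19  26  48  69  72  31  24  26  95 158 190 192 193
```

Run:
```python
from h import *
o=robot.get_obs();R=Ro.from_quat(o['tool_rot']).as_matrix()
b=dict(np.load('pics/s10.npz'));P=cloud(b);L=(P-o['eef_pos'])@R
val=b['image'].max(2)
k=(b['depth']>0)&(abs(L[...,0])<30)&(abs(L[...,1])<60)&(L[...,2]<-25)&(L[...,2]>-80)
dk=k&(val<40)
for z in range(-76,-26,4):
    m=dk&(L[...,2]>=z)&(L[...,2]<z+4)
    if m.sum()>3: print(z,m.sum(),'x',np.percentile(L[...,0][m],[3,97]).round(1),'y',np.percentile(L[...,1][m],[3,25,75,97]).round(1))
br=k&(val>60)&(abs(L[...,1])<24)
Q=L[br];print('disc',len(Q),np.percentile(Q,[2,50,98],axis=0).round(1))
# wheel in side view s0: cloud of recess floor & tyre
s0=dict(np.load('pics/s0.npz'));t0=dict(np.load('pics/t0.npz'))
for d in(s0,t0):
    P=cloud(d);r=np.hypot(P[...,0]-438,P[...,1]+347)
    f=(r<60)&(abs(P[...,2]-28)<4)&(d['depth']>0);Q=P[f]
    (cx,cy),rad=cv2.minEnclosingCircle(Q[:,:2].astype(np.float32));print('floor',len(Q),Q[:,2].mean(),cx,cy,rad,(Q.min(0)+Q.max(0))/2)
    f=(r<90)&(P[...,2]>36)&(P[...,2]<48);Q=P[f];h=cv2.convexHull(Q[:,:2].astype(np.float32))
    (cx,cy),rad=cv2.minEnclosingCircle(h);print('tyre',len(Q),cx,cy,rad,np.median(Q[:,2]),'inner r',np.percentile(np.hypot(Q[:,0]-cx,Q[:,1]-cy),2))
```

```text
-76 34 x [-8.4 10.5] y [-35.8  18.7  19.9  20.7]
-72 39 x [-7.4 12.4] y [-36.2 -33.2  19.7  20.4]
-68 35 x [-6.6 10.6] y [-35.8 -32.   19.8  31.7]
-64 35 x [-9.1 11.1] y [-36.1 -34.6  19.6  20.2]
-60 34 x [-9.1 11.1] y [-36.1 -35.2  19.5  20.1]
-56 24 x [-8.2  8.7] y [-36.2 -34.    4.6  19.9]
-52 8 x [0.7 8.4] y [-35.4 -34.7 -33.  -31.8]
disc 247 [[-10.8 -23.1 -67.2]
 [ 10.1   3.8 -60.1]
 [ 18.4  23.2 -44.3]]
floor 1785 28.811726584204283 439.2216796875 -346.5372314453125 41.91295623779297 [ 440.20274479 -345.48322378   28.72450204]
tyre 4251 438.0185852050781 -348.2590026855469 75.28077697753906 40.45976881714153 inner r 41.876181694788436
floor 794 29.22317575914046 438.3229675292969 -349.5246276855469 41.499229431152344 [ 438.44938135 -349.90484647   28.01506702]
tyre 2116 438.8393249511719 -347.5047302246094 75.05065155029297 41.68090552777343 inner r 41.8051853372798
```

Run:
```python
from h import *
o=robot.get_obs();R=Ro.from_quat(o['tool_rot']).as_matrix()
b=dict(np.load('pics/s10.npz'));L=(cloud(b)-o['eef_pos'])@R
for u in(278,284,290,297,300,304):
    print(u,[(v,int(b['image'][v,u].max()),L[v,u].round().astype(int).tolist()) for v in range(262,312,4)])
```

```text
278 [(262, 39, [8, 19, -60]), (266, 106, [15, 10, -65]), (270, 101, [7, 19, -42]), (274, 178, [-71, 116, 120]), (278, 190, [-64, 107, 118]), (282, 184, [-60, 100, 120]), (286, 184, [-54, 92, 119]), (290, 52, [-30, 62, 80]), (294, 24, [-25, 55, 80]), (298, 167, [-20, 48, 79]), (302, 201, [-15, 41, 78]), (306, 107, [-14, 38, 84]), (310, 126, [-12, 35, 91])]
284 [(262, 55, [-2, 19, -53]), (266, 80, [4, 10, -57]), (270, 91, [10, 2, -61]), (274, 128, [17, -6, -66]), (278, 166, [-75, 102, 120]), (282, 178, [-70, 94, 120]), (286, 178, [-65, 88, 122]), (290, 83, [-39, 56, 79]), (294, 28, [-35, 50, 81]), (298, 181, [-29, 42, 78]), (302, 186, [-24, 35, 78]), (306, 77, [-23, 33, 86]), (310, 155, [-21, 30, 91])]
290 [(262, 24, [-103, 121, 108]), (266, 71, [-8, 12, -48]), (270, 50, [0, 2, -55]), (274, 76, [7, -7, -60]), (278, 99, [13, -14, -63]), (282, 169, [-79, 87, 119]), (286, 173, [-75, 81, 121]), (290, 63, [-48, 50, 79]), (294, 28, [-43, 44, 79]), (298, 176, [-38, 38, 80]), (302, 189, [-34, 32, 81]), (306, 90, [-31, 27, 85]), (310, 145, [-30, 25, 92])]
297 [(262, 11, [17, -29, -112]), (266, 
[... 318 characters left out ...]
300 [(262, 21, [13, -29, -110]), (266, 16, [12, -30, -103]), (270, 17, [13, -32, -98]), (274, 21, [14, -33, -92]), (278, 20, [14, -34, -86]), (282, 45, [8, -29, -69]), (286, 41, [9, -31, -63]), (290, 37, [9, -31, -55]), (294, 45, [9, -33, -48]), (298, 61, [-54, 29, 81]), (302, 149, [-47, 21, 78]), (306, 164, [-43, 15, 79]), (310, 71, [-42, 13, 87])]
304 [(262, 25, [7, -30, -107]), (266, 43, [-125, 102, 115]), (270, 18, [5, -30, -91]), (274, 23, [8, -35, -90]), (278, 11, [9, -36, -84]), (282, 18, [8, -36, -75]), (286, 20, [7, -36, -67]), (290, 13, [6, -36, -58]), (294, 30, [-65, 32, 81]), (298, 31, [-59, 25, 80]), (302, 151, [-53, 18, 79]), (306, 192, [-48, 11, 78]), (310, 134, [-43, 5, 78])]
```

The disc is held centred, with its hole at tool (0, 2) and 55 mm above the reported TCP. It is still tilted about 0.5 rad, and its low edge is level with the fingertips, which are about 43 mm above the reported TCP. I'll lower it into the recess.

{"name": "step_arm", "arguments": {
  "series": [
    [0, [-4, 0, 0], 0],
    [0, [-4, 0, 25], 0],
    [0, [-4, 0, 50], 0],
    [0, [-4, 0, 75], 0],
    [0, [-4, 0, 95], 0],
    [0, [-4, 0, 110], 0],
    [0, [-4, 0, 118], 0],
    [0, [-4, 0, 118], 0]
  ]
}}

```text
time: 11.58
eef_pos: [438.3, -344.5, 1.2]
tool_rot: [-0.047, 0.999, 0.002, -0.002]
wrist_force: [-0.8, -0.4, 0.2]
gripper_width: 41.6
```

{"name": "step_arm", "arguments": {
  "series": [
    [0, [0, 0, 3], 0],
    [0, [0, 0, 6], 0],
    [0, [0, 0, 9], 0],
    [0, [0, 0, 9], 0],
    [0, [0, 0, 9], 0]
  ]
}}

```text
time: 12.0
eef_pos: [439.7, -347.1, -5.1]
tool_rot: [-0.046, 0.999, -0.0, 0.0]
wrist_force: [0.1, 0.4, 0.2]
gripper_width: 42.0
```

Run:
```python
from h import *
rel([438.5,-347.5,-12]);o=robot.get_obs();R=Ro.from_quat(o['tool_rot']).as_matrix()
b=cap('side','s11');P=cloud(b)
u=int(proj(b,o['eef_pos']-R[:,2]*50)[0])
for uu in(u-24,u-16,u-8,u,u+6,u+10,u+14): print(uu,[(v,int(b['image'][v,uu].max()),P[v,uu].round().astype(int).tolist()) for v in range(308,350,4)])
```

```text
t 12.0 pos [ 439.7 -347.1   -5.1] tooly 95.3 F [0.1 0.4 0.2] W 42.0
shift [ 1.2 -0.3  6.9] turn None
264 [(308, 206, [420, -302, 41]), (312, 206, [416, -309, 40]), (316, 147, [413, -315, 39]), (320, 96, [412, -316, 31]), (324, 120, [410, -321, 27]), (328, 150, [406, -328, 29]), (332, 160, [403, -334, 29]), (336, 195, [400, -341, 30]), (340, 210, [393, -353, 42]), (344, 209, [390, -358, 41]), (348, 178, [387, -363, 41])]
272 [(308, 105, [433, -306, 37]), (312, 80, [433, -307, 27]), (316, 146, [429, -314, 28]), (320, 202, [425, -321, 28]), (324, 207, [422, -327, 28]), (328, 202, [418, -334, 28]), (332, 201, [415, -340, 28]), (336, 202, [411, -346, 30]), (340, 203, [408, -352, 30]), (344, 206, [405, -358, 29]), (348, 189, [398, -369, 41])]
280 [(308, 15, [436, -326, 62]), (312, 57, [435, -328, 53]), (316, 91, [430, -336, 57]), (320, 116, [426, -343, 60]), (324, 125, [422, -349, 59]), (328, 156, [430, -339, 27]), (332, 200, [426, -346, 29]), (336, 203, [423, -352, 28]), (340, 200, [419, -358, 29]), (344, 209, [416, -363, 28]), (348, 200, [413, -368, 27])]
288 [(308, 27, [423, -364, 121])
[... 543 characters left out ...]
 47]), (344, 132, [435, -374, 30]), (348, 137, [433, -378, 27])]
298 [(308, 17, [430, -378, 134]), (312, 21, [432, -377, 122]), (316, 15, [435, -374, 106]), (320, 36, [434, -377, 100]), (324, 22, [433, -379, 94]), (328, 18, [433, -380, 86]), (332, 20, [432, -383, 79]), (336, 20, [435, -381, 64]), (340, 22, [435, -382, 54]), (344, 121, [441, -376, 28]), (348, 135, [438, -381, 27])]
302 [(308, 17, [432, -384, 141]), (312, 18, [434, -383, 129]), (316, 23, [442, -375, 102]), (320, 52, [446, -372, 85]), (324, 21, [442, -378, 86]), (328, 18, [437, -385, 90]), (332, 8, [431, -392, 95]), (336, 20, [430, -395, 89]), (340, 68, [443, -382, 47]), (344, 133, [447, -379, 28]), (348, 133, [444, -384, 28])]
```

{"name": "step_arm", "arguments": {
  "series": [
    [0, [1, 0, 3], 0],
    [0, [1, 0, 6], 0],
    [0, [1, 0, 8], 0],
    [0, [1, 0, 9], 0],
    [0, [1, 0, 9], 0],
    [0, [1, 0, 9], 0]
  ]
}}

```text
time: 12.55
eef_pos: [438.6, -347.3, -11.6]
tool_rot: [-0.046, 0.999, -0.0, -0.0]
wrist_force: [-7.1, 5.6, 22.0]
gripper_width: 41.6
```

{"name": "step_arm", "arguments": {
  "series": [
    [0, [0, 0, 1], 0],
    [0, [0, 0, 2], 0],
    [0, [0, 0, 2], 0]
  ]
}}

```text
time: 12.8
eef_pos: [438.6, -347.3, -11.7]
tool_rot: [-0.046, 0.999, 0.0, -0.0]
wrist_force: [-10.8, 8.4, 34.3]
gripper_width: 41.8
```

Run:
```python
from h import *
rel([438.5,-347.5,-12]);o=robot.get_obs();R=Ro.from_quat(o['tool_rot']).as_matrix()
b=cap('side','s12');P=cloud(b)
u=int(proj(b,o['eef_pos']-R[:,2]*50)[0])
for uu in(u-12,u-8,u-4,u,u+6,u+10,u+14): print(uu,[(v,int(b['image'][v,uu].max()),P[v,uu].round().astype(int).tolist()) for v in range(312,356,4)])
```

```text
t 12.8 pos [ 438.6 -347.3  -11.7] tooly 95.3 F [-10.8   8.4  34.3] W 41.8
shift [ 0.1 -0.2  0.3] turn None
275 [(312, 35, [425, -328, 61]), (316, 30, [426, -328, 48]), (320, 72, [427, -327, 36]), (324, 162, [425, -331, 30]), (328, 202, [423, -336, 28]), (332, 202, [419, -342, 29]), (336, 201, [416, -348, 28]), (340, 202, [412, -354, 28]), (344, 207, [409, -360, 28]), (348, 196, [402, -371, 42]), (352, 185, [399, -376, 41])]
279 [(312, 12, [434, -327, 53]), (316, 76, [432, -330, 47]), (320, 115, [428, -337, 49]), (324, 122, [422, -347, 56]), (328, 152, [428, -339, 29]), (332, 194, [426, -344, 26]), (336, 197, [421, -351, 28]), (340, 202, [244, -606, 562]), (344, 206, [415, -363, 29]), (348, 202, [411, -368, 29]), (352, 211, [404, -379, 41])]
283 [(312, 24, [443, -326, 45]), (316, 71, [440, -330, 41]), (320, 79, [435, -338, 45]), (324, 86, [431, -346, 48]), (328, 106, [425, -354, 54]), (332, 112, [430, -348, 29]), (336, 138, [427, -354, 28]), (340, 154, [424, -360, 28]), (344, 202, [420, -365, 28]), (348, 198, [417, -371, 30]), (352, 205, [410, -381, 40])]
287 [(312, 60, [422, -365, 11
[... 540 characters left out ...]
375, 35]), (348, 138, [431, -378, 28]), (352, 189, [423, -389, 42])]
297 [(312, 15, [430, -377, 124]), (316, 15, [438, -368, 96]), (320, 16, [433, -375, 99]), (324, 33, [432, -378, 94]), (328, 23, [432, -380, 86]), (332, 21, [431, -382, 80]), (336, 21, [433, -381, 65]), (340, 23, [434, -381, 55]), (344, 45, [434, -382, 45]), (348, 136, [436, -381, 30]), (352, 138, [428, -391, 41])]
301 [(312, 14, [431, -385, 134]), (316, 23, [443, -372, 98]), (320, 27, [440, -377, 97]), (324, 56, [444, -373, 78]), (328, 24, [439, -380, 81]), (332, 22, [435, -386, 84]), (336, 18, [430, -393, 87]), (340, 25, [429, -396, 81]), (344, 94, [445, -378, 29]), (348, 131, [442, -384, 29]), (352, 137, [434, -394, 42])]
```

It made contact at 34 N. I'll back off 3 mm so the disc sits just touching, then open slightly and rise.

{"name": "step_arm", "arguments": {
  "series": [
    [0, [0, 0, -2], 0],
    [0, [0, 0, -3], 0],
    [0, [0, 0, -3], 0]
  ],
  "force": 20
}}

```text
time: 13.1
eef_pos: [438.6, -347.3, -11.6]
tool_rot: [-0.046, 0.999, -0.0, 0.0]
wrist_force: [-3.7, 3.0, 14.2]
gripper_width: 41.2
```

{"name": "step_arm", "arguments": {
  "series": [
    [0.54, [0, 0, 0], 0],
    [0.54, [0, 0, 0], 0],
    [0.54, [0, 0, 0], 0],
    [0.54, [0, 0, 0], 0],
    [0.55, [0, 0, -4], 0],
    [0.56, [0, 0, -10], 0],
    [0.56, [0, 0, -18], 0],
    [0.58, [0, 0, -26], 0]
  ]
}}

```text
time: 13.77
eef_pos: [438.2, -346.7, 12.8]
tool_rot: [-0.046, 0.999, 0.0, -0.0]
wrist_force: [-0.5, -0.7, 1.0]
gripper_width: 49.3
```

{"name": "step_arm", "arguments": {
  "series": [
    [0.7, [0, 0, -20], 0],
    [0.8, [0, 0, -60], 0],
    [0.8, [0, 0, -100], 0],
    [0.8, [40, 20, -140], 0],
    [0.8, [20, 40, -180], 0],
    [0.8, [0, 80, -200], 0],
    [0.8, [0, 120, -200], 0],
    [0.8, [0, 160, -200], 0]
  ]
}}

```text
time: 14.43
eef_pos: [426.8, -202.1, 216.0]
tool_rot: [-0.045, 0.999, -0.002, 0.004]
wrist_force: [0.6, 0.8, 1.5]
gripper_width: 68.4
```

Run:
```python
from h import *
rel([438.5,-347.5,-12])
b=cap('side','s13');a=cap('top','t13')
for d in(b,a):
    P=cloud(d);f=(abs(P[...,0]-438)<90)&(abs(P[...,1]+347)<90)&(P[...,2]>36)&(P[...,2]<48)&(d['depth']>0);Q=P[f]
    (cx,cy),r=cv2.minEnclosingCircle(cv2.convexHull(Q[:,:2].astype(np.float32)));print('tyre',cx,cy,r)
    f=(np.hypot(P[...,0]-438,P[...,1]+347)<36)&(d['depth']>0);print(np.percentile(P[...,2][f],[1,25,50,75,99]).round(1))
c=np.hstack([cv2.resize(b['image'][280:384,230:345],(420,380),interpolation=2),cv2.resize(a['image'][200:290,335:425],(380,380),interpolation=2)])
cv2.imwrite('pics/c13.png',c)
```

```text
t 14.4333 pos [ 426.8 -202.1  216. ] tooly 95.2 F [0.6 0.8 1.5] W 68.4
shift [   3.  -144.9  228.6] turn None
tyre 437.3990173339844 -348.40606689453125 75.0880355834961
[26.8 28.4 29.5 30.9 33. ]
tyre 472.9433288574219 -365.37701416015625 63.43782424926758Traceback (most recent call last):
  File "<stdin>", line 7, in <module>
    return _quantile_unchecked(
        a, q, axis, out, overwrite_input, method, keepdims, weights)
    return _ureduce(a,
                    func=_quantile_ureduce_func,
    ...<5 lines>...
                    overwrite_input=overwrite_input,
                    method=method)
    r = func(a, **kwargs)
    result = _quantile(arr,
                       quantiles=q,
    ...<2 lines>...
                       out=out,
                       weights=wgt)
    slices_having_nans = np.isnan(arr[-1, ...])
                                  ~~~^^^^^^^^^
IndexError: index -1 is out of bounds for axis 0 with size 0
```

Run:
```python
from h import *
b=cap('side','s14');P=cloud(b);a=dict(np.load('pics/s0.npz'));P0=cloud(a)
k=(np.hypot(P[...,0]-438,P[...,1]+347)<40)&(P[...,2]<36)&(b['image'].max(2).astype(int)-a['image'].max(2)<-20)
vv,uu=np.where(k);e=cv2.fitEllipse(cv2.convexHull(np.c_[uu,vv].astype(np.float32)));print(k.sum(),e,ray(b,*e[0],31),np.percentile(P[k][:,2],[5,50,95]))
Q=P[k];Q=Q[(Q[:,2]>20)];print(np.linalg.lstsq(np.c_[Q[:,:2]-[438,-347],np.ones(len(Q))],Q[:,2],rcond=None)[0])
cv2.imwrite('pics/c14.png',cv2.resize(b['image'][250:384,210:370],(640,536),interpolation=2))
```

```text
966 ((291.4236755371094, 329.7308044433594), (33.8708381652832, 43.928524017333984), 135.36923217773438) [ 443.8910139  -351.89353364   31.        ] [27.6042006  29.89405245 32.45719503]
[-5.82662714e-02  7.36883105e-03  3.05323352e+01]
```

View pics/c14.png

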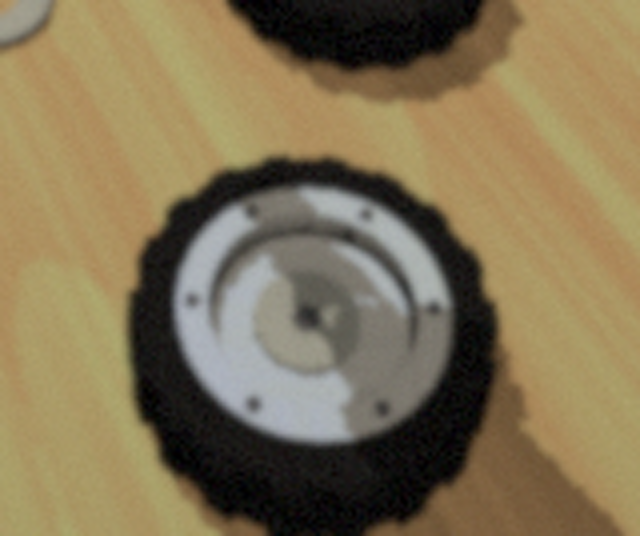

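The disc lies flat in the middle of the recess (crop (305,320)). The wheel is where it was, and the gripper is clear. I'm handing in.

```bash
python3 -c "
from h import *
print(robot.get_obs()['joint_vel'].round(3));print(robot.close_job())"
```

```text
[-0.047  0.039 -0.014 -0.025 -0.022 -0.015]
the job is handed in; nothing more can be done
None
```

The disc is lying flat in the hub recess of the open wheel, and I handed the job in at about 14.6 s. I pressed the tab until the tray tilted about 0.6 rad and the disc slid into the corner. I then pinched it across the tray's y, carried it over and released it in the recess.

**Last checks:**
- **Disc:** it sits near the middle of the recess, with its top at about 30 mm, where a flat disc should read 31 mm. A plane fit over a patch partly in shadow gave a slope of about 3°, which I take as noise since the picture shows it flat.
- **Wheel:** its centre moved less than 1 mm, within measuring error.
- **Gripper:** it is open and clear of everything.

**What disagreed or failed:**
- **Fingertip height:** the cameras showed the tips about 35–47 mm above the reported TCP, depending on the opening. I used the camera heights for all moves.
- **Grip width:** it read about 42 mm on the 44 mm disc.
- **Contact force:** setting the disc down peaked at about 34 N at the wrist, so I backed off before releasing. About 14 N remained when the fingers opened.
- **Final top view:** the arm blocked it, so the last check uses the side camera only.

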